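# Load the terrine press and press its spring to the red mark

### The job

Gently slide the filled terrine mould by its black handle between the cheeks of the press until it is fully home against the back stop, and let go of it. Then push the press bar down by its wooden knob until its foot rests on the block in the mould and the spring is compressed to the red tip of the gauge strip, where it presses with about 16 N; stop there, at most a click short or past, because more would crush the terrine, and let go so that the ratchet holds it.

Things in the scene. Friction and masses are not known exactly. Their poses are not given: they have to be found in the camera images.
- base: White U-shaped base of the press, fixed. Origin: on the worktop under the knob; a mould that is fully home has its origin here. x points from mouth to back stop, y across, z up. Cheeks 22 mm high, inner faces at y = +-34 mm from x = -25 to 50 mm; lips flare the mouth to 90 mm at x = -50 mm; the stop's face is at x = 35 mm. Posts stand at x = 0, y = +-46 mm and end 190 mm up.
- arch: The press's two steel posts with all they carry: bar, knob, spring, foot and pawl; same origin and axes as the base. The post at y = +46 mm is a rack with teeth 3 mm apart. The bar's sprung pawl clicks over them on the way down and never lets the bar up again; let go under load, the bar springs back 0 to 3 mm, to the last tooth passed.
- knob_top (a point): Highest point, the middle, of the brown wooden palm knob on the bar: 47 mm across, 27 mm high, gently domed, 216 mm above the worktop when the bar is fully up. It moves with the bar. Push here straight down with closed fingers.
- bar (a joint): How far the bar is pushed down, m: 0 fully up, 0.066 at most. Friction holds it where it is; moving it down alone takes 1 to 3 N. Under it hangs a steel foot, 34 x 48 mm, on a coil spring (750 N/m, 31 mm travel); with the bar fully up the foot's underside is 97 mm above the worktop. Where it meets the mould's block is not measured, but is felt: from there the push grows 0.75 N per mm.
- red_tip (a point): Red tip of the narrow aluminium gauge strip that hangs 25 mm below the bar beside the spring, on the rack's side; it moves with the bar. The foot's upper face, 45 mm below the bar at rest, is level with it when the spring is pressed back 20 mm: the foot then presses with 16 N (15 N spring, 1 N weight) and the hand feels 16 to 20 N, friction and clicks included.
- mould: Loose steel loaf mould, filled, 70 mm long (x), 64 wide (y), 60 high, 0.5 to 0.8 kg, standing on the worktop before the press's mouth. Origin: centre of the underside; z up, x ahead towards the stop. A pale wooden block, 60 x 54 mm, stands in it on the firm filling; its flat top is 63 to 85 mm above the worktop, different each time, not measured. It does not sink under the press.
- handle (a point): Where to pinch the mould's black stub handle from above: 42 mm above the mould's underside, at x = -75 mm in its frame. The handle is 16 mm wide (y), 14 mm thick (z), and runs from x = -37 to -97 mm. Nearer the mould the gripper would meet the press.

How it is judged:
By the outcome, as a careful person would: the job done as asked, in the order asked, and still so for the second after the job is handed in, with the robot touching nothing.
It also fails if it takes over 53 s, if anything falls off the work surface, if the arm or the gripper's body presses on something with over 40 N, if the wrist force passes 120 N, or if a joint passes its speed limit or range.

### The arm

A 6-joint arm with a two-finger parallel gripper is mounted at the origin on a cart in front of the work surface, level with it; the furniture and walls round the work are solid. World frame = base frame: x ahead of the robot, y to its left, z up, the work surface at z = 0. Lengths are in m, angles in rad, forces in N, time in s.
With the tool pointing down it reaches from about 0.3 to 0.875 m from the base axis. Payload 4.2 kg.
Tool frame: the origin (TCP) lies on the centre line of the jaws, within the pads' length; the fingertips stand 19 mm ahead of it and the grasp point (between the pads) is the TCP; z points along the fingers, y is the line along which they close (so a half turn about z gives the same grasp; the last joint's range is limited). The gripper opens to 85 mm and grips with 20 to 120 N. Pads are 22 mm wide; open, the fingers measure 114 mm over their backs; the gripper's body (76 mm by 85 mm) begins 54 mm behind the grasp point. The pads swing forward as they close: fully open they stand 13 mm farther back than shut.
Start: joints at [-1.197, 0.32, 1.565, -0, 1.257, -0.02], TCP at [0.221, -0.531, 0.25] pointing down, gripper open.
Joint ranges: [-3.11, 3.11], [-0.84, 2.01], [0.21, 2.61], [-1.34, 4.49], [0.05, 2.63], [-2.56, 2.56]. Speed limits (rad/s): [2.57, 2.57, 3.14, 3.14, 3.14, 3.14].

### API

Orientations are given as a rotation vector (axis times angle).
In Python, from plant import manip, grab_frame, get_calibration gives the robot as it stands.
- The arm moves only by the shell command python3 -m handwheel 'ROWS'. ROWS is JSON, one flat list of numbers, 7 for each row, row after row: the shift along the tool's x, y, z in cm, then the turn, a rotation vector about the tool's x, y, z in rad, then the opening, from 0 (shut) to 1 (fully open). In form: [tx, ty, tz, rx, ry, rz, gripper, tx, ty, tz, rx, ry, rz, gripper, ...]. A call has 1 to 12 rows; each row is the pose to reach, as a shift and turn from the pose commanded when the call began, along the tool's axes at that moment; what a row does not reach only later rows make up. A row lasts 1/8 s, in which the tool goes at most 62.5 mm and 10.7 degrees, less where a joint would pass 70% of its speed; a pose out of reach is approached as far as the arm can. A call with a gripper value outside its range is refused whole. The fingers move at their own pace and stop on an object; the grip force is fixed at half the most. Time passes only in rows, so rows that repeat a pose let the fingers close. It gives the time, the measured TCP pose, the force, the opening and the grip force at its end, in the units of the state.
- manip.get_state(): the state, without advancing time (a new reading comes with each control period).
- grab_frame(name): name is "scene" or "top" or "wrist"; returns the picture (480x640x3 uint8, red, green, blue); there is no depth.
- get_calibration(name): a dict with "camera_matrix" (3x3 intrinsics, pixels), "position" and "orientation" of the camera in the world; the wrist camera has in their place "mount" (4x4, takes a point from camera to tool coordinates, whose origin is the TCP and whose axes are the flange's). Camera axes: x right, y down, z forward; pixel columns grow to the right and rows downward; lengths in m; the calibration is good to about 2 mm. The wrist camera is an equidistant fisheye: a pixel r from the principal point sees the ray r / f radians off the axis. A picture is of the moment at which its call begins: read the wrist's pose just before it. get_calibration takes no time and is no camera call.
- manip.job_done(): hands the job in; it is judged then, once.
The state is a dict: "t": time; "q": joint angles; "qvel": joint speeds; "joint_efforts": joint torques, N m; "ee_pos": TCP position; "tool_rot": TCP orientation; "force": force on the tool from outside, world axes, zero at the start; "wrist_torque": the same for the moment, N m; "grip_width": opening from 0.0 (shut) to 1.0 (fully open); "finger_force": force on a finger pad.
Only numpy, scipy, OpenCV 4.12 (cv2) and the standard library are available. Lean on these libraries where they do the work, as an engineer would, in place of code of your own. Each camera call takes 0.05 s, during which the arm holds its last target. There are 200 camera calls.

## Working session

There is one attempt and no reset: what is moved stays moved. The work goes in short steps, Python scripts to look and compute and a shell command to move; the robot and the scene stay as the last step left them, time stands still between calls to the robot, and variables do not carry over. Pictures are saved under pics/ and viewed, at most 10 in all, crops included, and the job is handed in when it is done.

```bash
mkdir -p pics
cat > h.py <<'E'
import numpy as np,cv2
from scipy.spatial.transform import Rotation as R
from plant import manip,grab_frame,get_calibration
E
python3 - <<'E'
from h import *
s=manip.get_state();print({k:np.round(v,3).tolist() for k,v in s.items()})
for n in("scene","top","wrist"):
    c=get_calibration(n);print(n,c)
    im=grab_frame(n);cv2.imwrite(f"pics/{n}0.png",im[:,:,::-1])
E
```

```text
{'t': 0.0, 'q': [-1.197, 0.32, 1.566, -0.0, 1.257, -0.02], 'qvel': [-0.0, -0.0, -0.001, 0.0, 0.001, -0.001], 'joint_efforts': [-0.001, -41.553, -23.416, -0.0, 0.008, 0.0], 'ee_pos': [0.22, -0.531, 0.249], 'tool_rot': [-3.079, -0.614, 0.001], 'force': [0.08, 0.034, -0.48], 'wrist_torque': [0.072, 0.005, -0.012], 'finger_force': 0.0, 'grip_width': 0.997}
scene {'camera_matrix': array([[436.82121605,   0.        , 322.84974317],
       [  0.        , 436.82121605, 237.57346965],
       [  0.        ,   0.        ,   1.        ]]), 'position': array([0.10840162, 0.88442281, 0.61712273]), 'orientation': array([-0.82857481,  2.38880095, -1.26890936])}
top {'camera_matrix': array([[435.14988391,   0.        , 316.72123289],
       [  0.        , 435.14988391, 241.90099442],
       [  0.        ,   0.        ,   1.        ]]), 'position': array([0.39013848, 0.40344655, 0.96620946]), 'orientation': array([-2.17901431,  2.16721287, -0.26902379])}
wrist {'camera_matrix': array([[371.64829954,   0.        , 321.64316578],
       [  0.        , 371.64829954, 236.47027405],
       [  0.        ,   0.        ,   1.        ]]), 'mount': array([[-4.47054650e-04, -9.56578068e-01, -2.91475899e-01,
         7.56769929e-02],
       [ 9.99999800e-01, -2.96958430e-04, -5.59190794e-04,
        -1.01540623e-03],
       [ 4.48353424e-04, -2.91476090e-01,  9.56578009e-01,
        -1.24484227e-01],
       [ 0.00000000e+00,  0.00000000e+00,  0.00000000e+00,
         1.00000000e+00]])}
```

View pics/scene0.png

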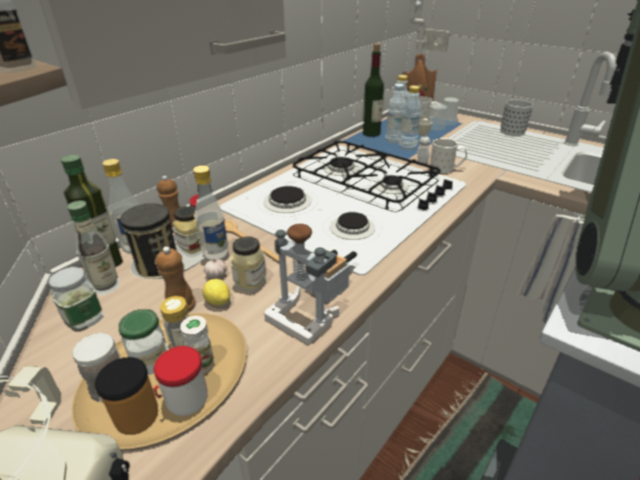

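View pics/top0.png

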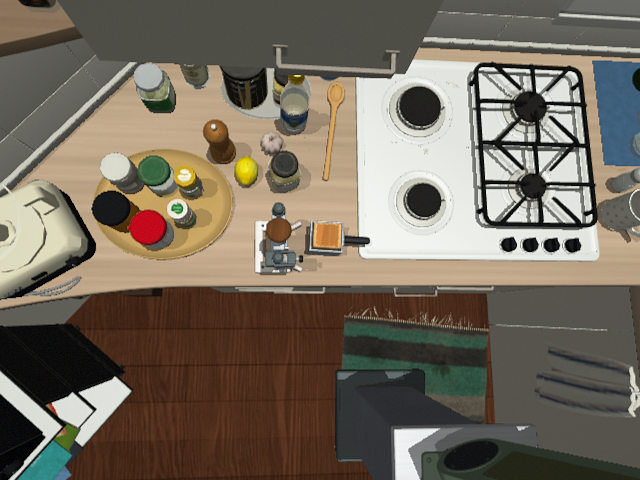

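The scene view shows the press at about (302,290), with the mould behind it at (335,275). In the top view the knob is at (278,230), the block at (327,236) and the handle end at (368,240). I'll crop in and compute rough positions.

```bash
cat >> h.py <<'E'
def cam(n):
    c=get_calibration(n);return c["camera_matrix"],np.array(c["position"]),R.from_rotvec(c["orientation"]).as_matrix()
def ray(n,uv):
    K,p,M=cam(n);d=M@np.linalg.solve(K,[uv[0],uv[1],1.]);return p,d/np.linalg.norm(d)
def onplane(n,uv,z):
    p,d=ray(n,uv);return p+d*(z-p[2])/d[2]
def proj(n,X):
    K,p,M=cam(n);a=K@(M.T@(np.array(X)-p));return a[:2]/a[2]
def tri(l):
    A=0;b=0
    for n,uv in l:
        p,d=ray(n,uv);P=np.eye(3)-np.outer(d,d);A=A+P;b=b+P@p
    return np.linalg.solve(A,b)
E
python3 - <<'E'
from h import *
print("knob",onplane("top",(278,230),.21),tri([("top",(278,230)),("scene",(300,232))]))
print("block",onplane("top",(327,236),.075),"hend",onplane("top",(368,240),.045), "hstart",onplane("top",(345,239),.045))
t=cv2.imread("pics/top0.png")[190:285,240:380];s=cv2.imread("pics/scene0.png")[210:345,250:370]
t=cv2.resize(t,None,fx=5,fy=5,interpolation=cv2.INTER_CUBIC);s=cv2.resize(s,None,fx=4.4,fy=4.4,interpolation=cv2.INTER_CUBIC)
cv2.imwrite("pics/tc.png",t);cv2.imwrite("pics/sc.png",s)
E
```

```text
knob [0.53577568 0.40845274 0.21      ] [0.53804195 0.4084744  0.19779587]
block [0.55049943 0.30708965 0.075     ] hend [0.54826585 0.21416372 0.045     ] hstart [0.54982193 0.26465039 0.045     ]
```

View pics/tc.png

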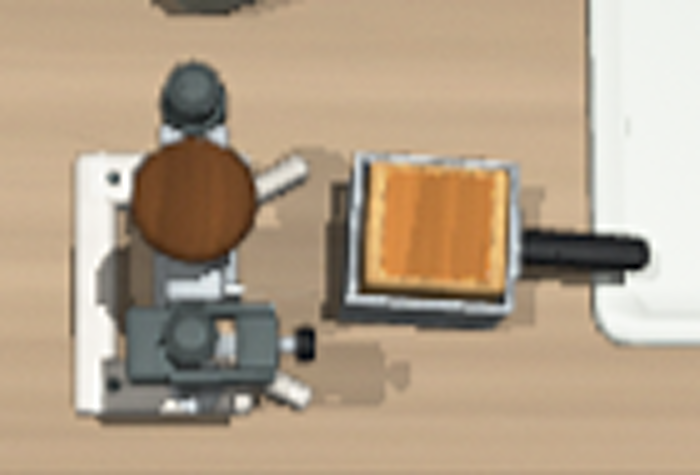

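View pics/sc.png

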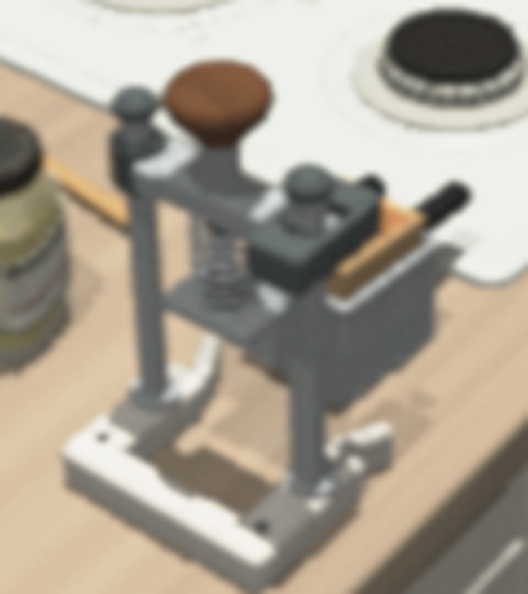

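The top crop shows knob centre (195,198), post caps (193,90) and (190,333), and mould rim corners (358,152), (520,165), (505,315), (347,303). The handle runs from (522,247) to (648,252), and the press's mouth faces right. The scene crop shows the rack and pawl on the robot's side, with the bar up.

Run:
```python
from h import *
T=lambda u,v,z:onplane("top",(240+(u+.5)/5-.5,190+(v+.5)/5-.5),z)
S=lambda u,v:("scene",(250+(u+.5)/4.4-.5,210+(v+.5)/4.4-.5))
TT=lambda u,v:("top",(240+(u+.5)/5-.5,190+(v+.5)/5-.5))
for n,u,v,z in[("knob",195,198,.205),("postF",193,88,.19),("postN",190,333,.19),("b1",78,155,.022),("b2",78,412,.022),("m1",358,152,.06),("m2",520,165,.06),("m3",505,315,.06),("m4",347,303,.06),("h0",522,247,.049),("h1",648,252,.049)]:print(n,T(u,v,z).round(4))
m=np.mean([T(*a,.06) for a in[(358,152),(520,165),(505,315),(347,303)]],0);print("mould c",m)
print("postF tri",tri([TT(193,88),S(135,97)]),"postN",tri([TT(190,333),S(308,178)]),"knobtri",tri([TT(195,195),S(220,88)]))
s=manip.get_state();M=R.from_rotvec(s["tool_rot"]).as_matrix();print(M.round(3))
```

```text
knob [0.5382 0.4074 0.205 ]
postF [0.582  0.4088 0.19  ]
postN [0.4919 0.4087 0.19  ]
b1 [0.5923 0.4599 0.022 ]
b2 [0.4791 0.4575 0.022 ]
m1 [0.5874 0.3392 0.06  ]
m2 [0.5829 0.2695 0.06  ]
m3 [0.5179 0.2767 0.06  ]
m4 [0.5223 0.3438 0.06  ]
h0 [0.5491 0.2674 0.049 ]
h1 [0.5476 0.2123 0.049 ]
mould c [0.55260534 0.30728789 0.06      ]
postF tri [0.58495144 0.40917373 0.17980969] postN [0.49349996 0.40886707 0.17874431] knobtri [0.53982153 0.40737465 0.20151636]
[[ 0.923  0.384 -0.   ]
 [ 0.384 -0.923  0.001]
 [ 0.    -0.001 -1.   ]]
```

```bash
cat >> h.py <<'E'
def pose(head,tilt):
    "tool x along heading (deg), z down, leaning back (tool top away from heading) by tilt"
    h,t=np.radians(head),np.radians(tilt);f=np.array([np.cos(h),np.sin(h),0]);u=np.array([0,0,1.])
    z=-u*np.cos(t)+f*np.sin(t);x=f*np.cos(t)+u*np.sin(t);return np.c_[x,np.cross(z,x),z]
def row(pos,M):
    s=manip.get_state();M0=R.from_rotvec(s["tool_rot"]).as_matrix()
    d=M0.T@(np.array(pos)-s["ee_pos"])*100;r=R.from_matrix(M0.T@M).as_rotvec()
    print("t",round(s["t"],2),"row",d.round(2),r.round(4))
E
python3 -c "
from h import *
row([.548,.17,.23],pose(88,30))"
```

```text
t 0.15 row [ 57.13 -52.13   2.04] [ 0.2975  0.4642 -1.1149]
```

```bash
python3 -m handwheel '[5,-4.5,0.2,0.03,0.05,-0.11,1, 10,-9,0.4,0.06,0.09,-0.22,1, 15,-13.5,0.6,0.09,0.14,-0.33,1, 20,-18,0.8,0.12,0.18,-0.44,1, 25,-22.5,1,0.15,0.23,-0.56,1, 30,-27,1.2,0.18,0.28,-0.67,1, 35,-31.5,1.4,0.2,0.32,-0.78,1, 40,-36,1.5,0.23,0.37,-0.89,1, 45,-41,1.7,0.27,0.42,-1,1, 50,-46,1.9,0.3,0.464,-1.115,1, 55,-50.5,2,0.3,0.464,-1.115,1, 57,-52,2,0.3,0.464,-1.115,1]'
python3 - <<'E'
from h import *
row([.548,.17,.23],pose(88,30))
s=manip.get_state();np.save("w1.npy",np.r_[s["ee_pos"],s["tool_rot"]]);im=grab_frame("wrist");cv2.imwrite("pics/w1.png",im[:,:,::-1]);print(s["ee_pos"],s["force"])
E
```

```text
t: 1.65
ee_pos: [0.5384, 0.15, 0.2302]
tool_rot: [-1.963, -1.896, -0.524]
force: [0.6, -0.6, 0.3]
grip_width: 1.001
finger_force: 0.0
t 1.65 row [1.75 0.89 1.03] [-0.0017  0.0005 -0.0005]
[0.53836293 0.15000286 0.23019701] [ 0.60597496 -0.6440829   0.32755489]
```

View pics/w1.png

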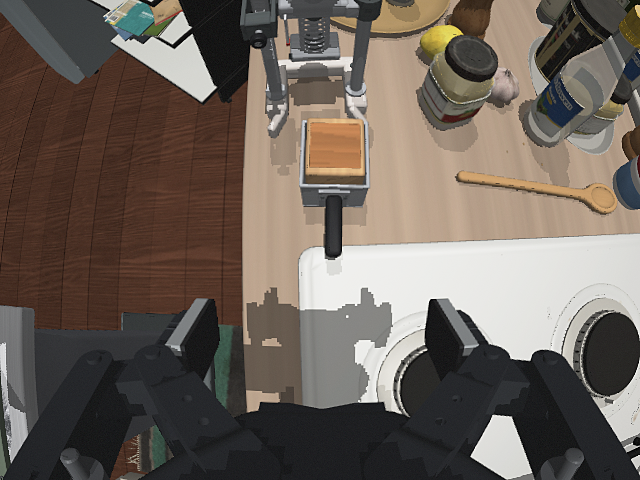

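The wrist view shows the press ahead with its lips at about (273,128) and (358,118). The mould rim's rear corners are near (302,186) and (368,186), and the handle runs from (332,197) to (333,252). I'll zoom in for the pixels.

```bash
cat >> h.py <<'E'
def wray(uv,st):
    c=get_calibration("wrist");K=c["camera_matrix"];m=c["mount"]
    d=(np.array(uv)-[K[0,2],K[1,2]])/K[0,0];r=np.hypot(*d);v=np.r_[np.sin(r)*d/r,np.cos(r)]
    M=R.from_rotvec(st[3:]).as_matrix();return st[:3]+M@m[:3,3],M@m[:3,:3]@v
def wplane(uv,z,st):
    p,d=wray(uv,st);return p+d*(z-p[2])/d[2]
E
python3 - <<'E'
import cv2
t=cv2.imread("pics/w1.png")[55:262,245:395]
cv2.imwrite("pics/w1c.png",cv2.resize(t,(570,int(207*3.8))[:0] or None,fx=2.85,fy=2.85,interpolation=cv2.INTER_CUBIC))
E
```

```text
(no output)
```

View pics/w1c.png

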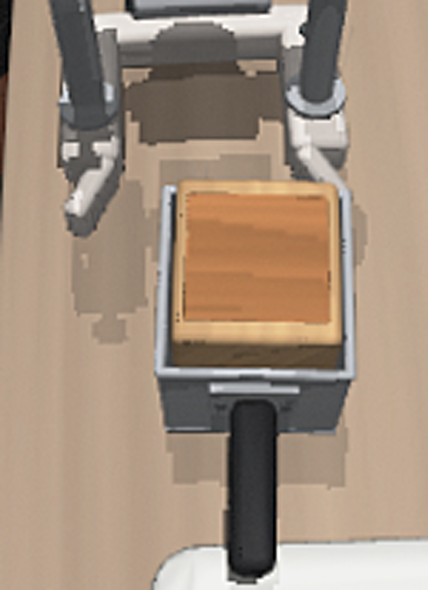

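Run:
```python
from h import *
st=np.load("w1.npy")
W=lambda u,v,z:wplane((245+(u+.5)/2.85-.5,55+(v+.5)/2.85-.5),z,st)
for n,u,v,z in[("rimRL",156,375,.06),("rimRR",354,375,.06),("rimFL",163,187,.06),("rimFR",350,190,.06),("botL",163,430,0),("botR",335,430,0),("h0",254,402,.049),("h1",252,572,.045),("hmid",254,490,.049),("flL",88,108,.024),("flR",315,95,.024),("stopL",118,40,.022),("stopR",285,40,.022),("lipL",80,212,.022),("inR",288,110,.022),("inL",120,135,.022)]:print(n,W(u,v,z).round(4))
```

```text
rimRL [0.523  0.2745 0.06  ]
rimRR [0.5861 0.2724 0.06  ]
rimFL [0.5263 0.3439 0.06  ]
rimFR [0.5903 0.3409 0.06  ]
botL [0.5221 0.2754 0.    ]
botR [0.5862 0.2732 0.    ]
h0 [0.5542 0.2681 0.049 ]
h1 [0.5513 0.2127 0.045 ]
hmid [0.5529 0.2385 0.049 ]
flL [0.4953 0.4049 0.024 ]
flR [0.5861 0.4077 0.024 ]
stopL [0.5068 0.4414 0.022 ]
stopR [0.5761 0.4384 0.022 ]
lipL [0.4929 0.3574 0.022 ]
inR [0.5749 0.4017 0.022 ]
inL [0.5081 0.3921 0.022 ]
```

The two views agree on the relative offset: the mould is about 15.6 mm too far in world x and needs about +3.5° of yaw. I'll go to the handle.

```bash
python3 -c "
from h import *
row([.5508,.2327,.10],pose(87.2,30));row([.5508,.2327,.042],pose(87.2,30))"
```

```text
t 1.7 row [ 0.04  0.78 15.18] [-0.0087 -0.0047  0.0152]
t 1.7 row [-2.89  0.78 20.19] [-0.0087 -0.0047  0.0152]
```

```bash
python3 -m handwheel '[0,0.3,5,-0.004,-0.002,0.007,1, 0,0.6,10,-0.009,-0.005,0.015,1, 0,0.8,15,-0.009,-0.005,0.015,1, -0.7,0.8,16.4,-0.009,-0.005,0.015,1, -1.5,0.8,17.8,-0.009,-0.005,0.015,1, -2.2,0.8,19,-0.009,-0.005,0.015,1, -2.9,0.8,20.2,-0.009,-0.005,0.015,1, -2.9,0.8,20.2,-0.009,-0.005,0.015,1]'
python3 - <<'E'
from h import *
row([.5508,.2327,.042],pose(87.2,30))
s=manip.get_state();np.save("w2.npy",np.r_[s["ee_pos"],s["tool_rot"]]);im=grab_frame("wrist");cv2.imwrite("pics/w2.png",im[:,:,::-1])
E
```

```text
t: 2.7
ee_pos: [0.5478, 0.2233, 0.0404]
tool_rot: [-1.985, -1.882, -0.524]
force: [-0.1, -0.5, -1.0]
grip_width: 0.999
finger_force: 0.0
t 2.7 row [0.91 0.25 0.33] [-0.0004  0.0054 -0.0043]
```

View pics/w2.png

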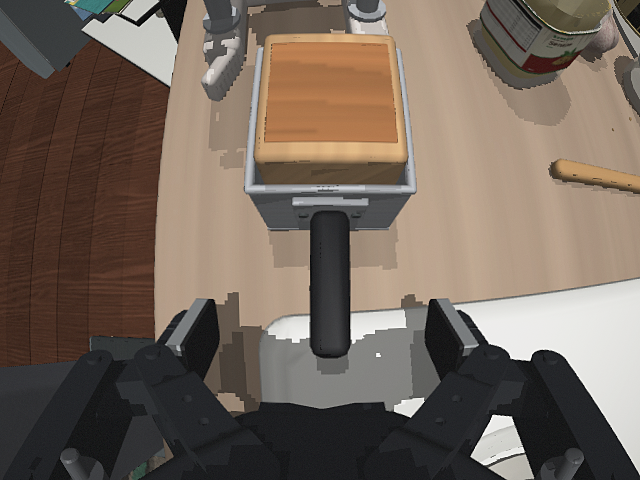

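The handle runs down column 330 while the pads centre on 322, so I need about 3 mm more in +tool y and some distance forward. I'll read the settled state.

Run:
```python
from h import *
s=manip.get_state();print(s["ee_pos"],s["qvel"].round(3) if hasattr(s["qvel"],"round") else s["qvel"])
row([.5508,.2327,.042],pose(87.2,30))
st=np.load("w2.npy")
for n,u,v,z in[("hmidL",311,290,.042),("hmidR",350,290,.042),("topL",312,225,.049),("topR",349,225,.049),("rimL",246,191,.06),("rimR",414,191,.06),("tip",331,356,.042)]:print(n,wplane((u,v),z,st).round(4))
```

```text
[0.54823386 0.22346788 0.04102512] [ 0.005 -0.016 -0.011 -0.001  0.002  0.002]
t 2.75 row [0.86 0.21 0.38] [ 0.0005  0.0051 -0.0037]
hmidL [0.5453 0.2396 0.042 ]
hmidR [0.5604 0.2388 0.042 ]
topL [0.5471 0.2636 0.049 ]
topR [0.5611 0.2629 0.049 ]
rimL [0.5238 0.2749 0.06  ]
rimR [0.585  0.2717 0.06  ]
tip [0.5516 0.2137 0.042 ]
```

```bash
python3 -m handwheel '[0.5,0.2,0.2,0,0,0,1, 0.9,0.35,0.4,0,0,0,1, 0.9,0.35,0.4,0,0,0,1, 0.9,0.35,0.4,0,0,0,0.5, 0.9,0.35,0.4,0,0,0,0, 0.9,0.35,0.4,0,0,0,0, 0.9,0.35,0.4,0,0,0,0, 0.9,0.35,0.4,0,0,0,0, 0.9,0.35,0.4,0,0,0,0]'
```

```text
t: 3.88
ee_pos: [0.5521, 0.2332, 0.0423]
tool_rot: [-1.984, -1.884, -0.525]
force: [-1.4, -1.5, 2.2]
grip_width: 0.174
finger_force: 60.0
```

```bash
python3 -c "
from h import *
row([.5415,.2333,.0423],pose(90.4,30))"
```

```text
t 3.88 row [-0.04 -1.05 -0.03] [ 0.0282  0.0052 -0.0511]
```

```bash
python3 -m handwheel '[0,-0.2,0,0.006,0,-0.01,0, 0,-0.4,0,0.011,0,-0.02,0, 0,-0.6,0,0.017,0,-0.03,0, 0,-0.8,0,0.022,0,-0.04,0, 0,-1.05,0,0.028,0,-0.05,0, 0,-1.05,0,0.028,0,-0.05,0, 0,-1.05,0,0.028,0,-0.05,0]'
python3 - <<'E'
from h import *
s=manip.get_state();np.save("w3.npy",np.r_[s["ee_pos"],s["tool_rot"]]);im=grab_frame("wrist");cv2.imwrite("pics/w3.png",cv2.resize(im[0:250,170:450,::-1],None,fx=2.3,fy=2.3,interpolation=cv2.INTER_CUBIC))
E
```

```text
t: 4.75
ee_pos: [0.5415, 0.234, 0.0422]
tool_rot: [-1.924, -1.935, -0.51]
force: [3.7, -0.6, 2.0]
grip_width: 0.168
finger_force: 59.8
```

View pics/w3.png

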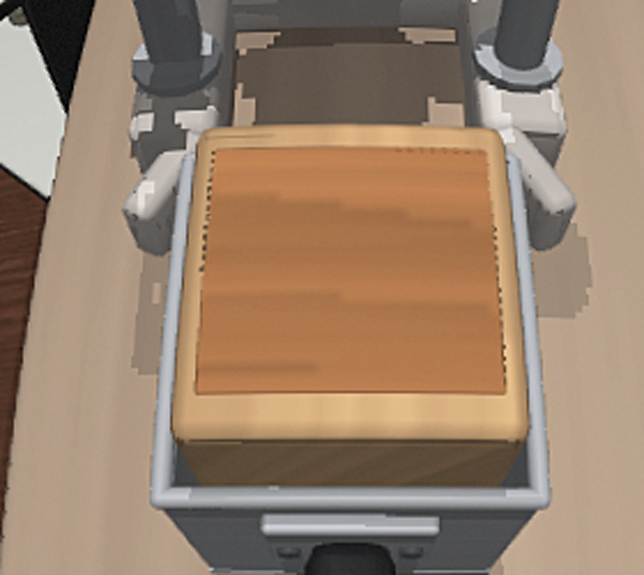

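The mould now lines up with the mouth: lip tips at (125,210) and (575,205), rear rim corners at (152,500) and (549,500). A quick numeric check follows.

Run:
```python
from h import *
st=np.load("w3.npy")
W=lambda u,v,z:wplane((170+(u+.5)/2.3-.5,(v+.5)/2.3-.5),z,st)
for n,u,v,z in[("rimRL",152,500,.06),("rimRR",549,500,.06),("rimFL",190,158,.06),("rimFR",512,158,.06),("lipL",125,212,.022),("lipR",575,207,.022),("flL",176,62,.024),("flR",519,58,.024),("inL",235,60,.022),("inR",470,60,.022)]:print(n,W(u,v,z).round(4))
```

```text
rimRL [0.511  0.2747 0.06  ]
rimRR [0.5736 0.275  0.06  ]
rimFL [0.5119 0.3417 0.06  ]
rimFR [0.5722 0.342  0.06  ]
lipL [0.4885 0.3568 0.022 ]
lipR [0.5953 0.3588 0.022 ]
flL [0.496 0.405 0.024]
flR [0.5859 0.4069 0.024 ]
inL [0.5114 0.4065 0.022 ]
inR [0.5731 0.4069 0.022 ]
```

```bash
python3 -c "
from h import *
row([.5423,.274,.0422],pose(91,30))
row([.5423,.331,.0422],pose(91,30))"
```

```text
t 4.8 row [3.47 0.1  1.99] [ 0.0052  0.0049 -0.0103]
t 4.8 row [8.42 0.13 4.82] [ 0.0052  0.0049 -0.0103]
```

```bash
python3 -m handwheel '[0.4,0.03,0.23,0.003,0,-0.005,0, 0.8,0.05,0.46,0.005,0,-0.01,0, 1.2,0.08,0.69,0.005,0,-0.01,0, 1.6,0.1,0.92,0.005,0,-0.01,0, 2,0.1,1.15,0.005,0,-0.01,0, 2.4,0.1,1.37,0.005,0,-0.01,0, 2.8,0.1,1.6,0.005,0,-0.01,0, 3.2,0.1,1.83,0.005,0,-0.01,0, 3.5,0.1,2,0.005,0,-0.01,0, 3.5,0.1,2,0.005,0,-0.01,0]'
python3 -c "
from h import *
row([.5423,.331,.0422],pose(91,30))"
```

```text
t: 6.05
ee_pos: [0.5414, 0.2734, 0.0422]
tool_rot: [-1.91, -1.947, -0.505]
force: [0.0, -6.5, 6.3]
grip_width: 0.173
finger_force: 60.7
t 6.05 row [5.   0.19 2.85] [-0.0014  0.0062  0.0009]
```

```bash
python3 -m handwheel '[0.45,0,0.21,0,0,0,0, 0.9,0,0.46,0,0,0,0, 1.35,0,0.72,0,0,0,0, 1.8,0,0.98,0,0,0,0, 2.2,0,1.21,0,0,0,0, 2.6,0,1.44,0,0,0,0, 3,0,1.67,0,0,0,0, 3.4,0,1.9,0,0,0,0, 3.8,0,2.13,0,0,0,0, 4.1,0,2.3,0,0,0,0, 4.1,0,2.3,0,0,0,0]'
python3 -c "
from h import *
row([.5423,.331,.0422],pose(91,30))"
```

```text
t: 7.42
ee_pos: [0.5404, 0.3204, 0.0423]
tool_rot: [-1.91, -1.947, -0.504]
force: [0.5, -4.2, 3.6]
grip_width: 0.173
finger_force: 60.5
t 7.42 row [0.92 0.22 0.53] [-0.0022  0.0064  0.0008]
```

Sliding freely, with about 10 mm left. I'll go on slowly until I feel the stop.

```bash
python3 -m handwheel '[0.2,0,0.11,0,0,0,0, 0.4,0,0.23,0,0,0,0, 0.6,0,0.34,0,0,0,0, 0.75,0,0.43,0,0,0,0, 0.85,0,0.49,0,0,0,0, 0.95,0,0.55,0,0,0,0, 0.95,0,0.55,0,0,0,0]'; python3 -m handwheel '[0.1,0,0.06,0,0,0,0, 0.2,0,0.11,0,0,0,0, 0.2,0,0.11,0,0,0,0]'
```

```text
t: 8.3
ee_pos: [0.5402, 0.3309, 0.0423]
tool_rot: [-1.911, -1.947, -0.504]
force: [-0.1, -7.8, 6.0]
grip_width: 0.174
finger_force: 60.8
t: 8.68
ee_pos: [0.5402, 0.3331, 0.0423]
tool_rot: [-1.911, -1.947, -0.503]
force: [0.5, -6.7, 5.6]
grip_width: 0.175
finger_force: 60.8
```

```bash
python3 -m handwheel '[0.1,0,0.06,0,0,0,0, 0.2,0,0.11,0,0,0,0, 0.2,0,0.11,0,0,0,0]'; python3 -m handwheel '[0.1,0,0.06,0,0,0,0, 0.2,0,0.11,0,0,0,0, 0.2,0,0.11,0,0,0,0]'
```

```text
t: 9.05
ee_pos: [0.5402, 0.3345, 0.0423]
tool_rot: [-1.911, -1.948, -0.503]
force: [0.0, -13.5, 8.0]
grip_width: 0.17
finger_force: 61.4
t: 9.43
ee_pos: [0.5402, 0.3346, 0.0423]
tool_rot: [-1.913, -1.951, -0.502]
force: [-2.3, -24.5, 12.5]
grip_width: 0.177
finger_force: 62.8
```

Contact is firm at y=0.3346, so the mould is home. I'll ease the load and open.

```bash
python3 -m handwheel '[-0.1,0,-0.06,0,0,0,0, -0.1,0,-0.06,0,0,0,0]'; python3 -m handwheel '[0,0,0,0,0,0,0.3, 0,0,0,0,0,0,0.6, 0,0,0,0,0,0,1, 0,0,0,0,0,0,1, 0,0,0,0,0,0,1]'
python3 -c "
from h import *
row([.5402,.28,.12],pose(91,30))
row([.539,.25,.32],pose(91,0))"
```

```text
t: 9.68
ee_pos: [0.5402, 0.3345, 0.0423]
tool_rot: [-1.912, -1.949, -0.502]
force: [-1.5, -18.8, 11.5]
grip_width: 0.17
finger_force: 62.0
t: 10.3
ee_pos: [0.5412, 0.3381, 0.0424]
tool_rot: [-1.912, -1.945, -0.507]
force: [0.2, -0.4, 0.8]
grip_width: 1.001
finger_force: 0.0
t 10.3 row [-1.2  -0.2  -9.62] [-0.0001  0.0052 -0.0003]
t 10.3 row [  6.11  -0.38 -28.48] [-2.000e-04 -5.184e-01 -3.000e-04]
```

```bash
python3 -m handwheel '[-0.1,0,-1.5,0,0,0,1, -0.5,-0.1,-4,0,0,0,1, -1,-0.2,-8,0,0,0,1, -1,-0.2,-13,0,-0.1,0,0, 1,-0.3,-18,0,-0.2,0,0, 3,-0.4,-23,0,-0.35,0,0, 6.1,-0.4,-28.5,0,-0.518,0,0, 6.1,-0.4,-28.5,0,-0.518,0,0, 6.1,-0.4,-28.5,0,-0.518,0,0]'
python3 - <<'E'
from h import *
row([.539,.4095,.28],pose(91,0))
t=grab_frame("top");s=grab_frame("scene")
t=cv2.resize(t[185:275,235:355],None,fx=4.6,fy=4.6,interpolation=3);s=cv2.resize(s[215:345,250:370],None,fx=3.18,fy=3.18,interpolation=3)
cv2.imwrite("pics/c4.png",np.hstack([t[:413],s[:413,:,]])[:,:,::-1] if t.shape[0]>=413 and s.shape[0]>=413 else t); print(t.shape,s.shape)
E
```

```text
t: 11.42
ee_pos: [0.5383, 0.2492, 0.3203]
tool_rot: [-2.203, -2.24, -0.001]
force: [0.6, 0.3, -1.2]
grip_width: 0.006
finger_force: 0.0
t 11.43 row [16.02  0.34  4.04] [-0.0001 -0.0006 -0.0008]
(414, 552, 3) (413, 382, 3)
```

View pics/c4.png

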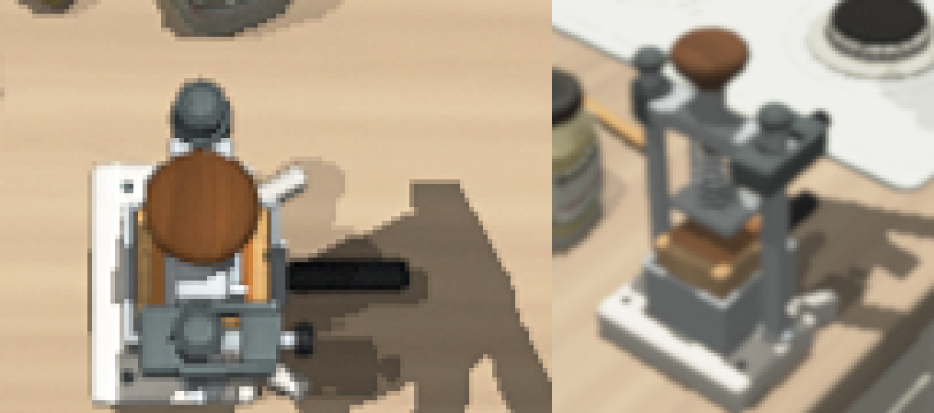

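The mould is fully between the cheeks and against the stop, with the handle parallel to the press axis; the foot hangs clear above the block. That picture was 934 px wide, over the 800 px limit, so I'll keep later ones smaller. Next, above the knob.

```bash
python3 -m handwheel '[4,0.1,0,0,0,0,0, 8,0.2,0,0,0,0,0, 12,0.3,1,0,0,0,0, 16,0.3,2.5,0,0,0,0, 16,0.3,4,0,0,0,0, 16,0.3,4,0,0,0,0, 16,0.3,4,0,0,0,0]'
python3 -c "
from h import *
row([.539,.409,.24],pose(91,0))"
```

```text
t: 12.4
ee_pos: [0.5396, 0.4083, 0.2806]
tool_rot: [-2.205, -2.238, -0.0]
force: [-0.6, -0.6, -0.0]
grip_width: 0.002
finger_force: 0.0
t 12.4 row [ 0.07 -0.06  4.06] [ 0.     -0.0001 -0.0023]
```

```bash
python3 -m handwheel '[0,0,1.5,0,0,0,0, 0,0,3,0,0,0,0, 0,0,3.8,0,0,0,0, 0,0,4.2,0,0,0,0, 0,0,4.2,0,0,0,0]'; for i in 1 2 3; do python3 -m handwheel '[0,0,0.15,0,0,0,0, 0,0,0.3,0,0,0,0]' | egrep 'ee_pos|force: \['; done
```

```text
t: 13.02
ee_pos: [0.5391, 0.4097, 0.2381]
tool_rot: [-2.202, -2.24, -0.0]
force: [-0.5, 0.7, 0.0]
grip_width: -0.001
finger_force: 0.0
ee_pos: [0.5393, 0.4098, 0.2357]
force: [-0.3, 0.1, -0.7]
ee_pos: [0.5392, 0.4097, 0.2323]
force: [-0.6, 0.3, -0.1]
ee_pos: [0.5392, 0.4096, 0.2293]
force: [0.7, 0.1, 1.0]
```

```bash
for i in 1 2 3 4 5; do python3 -m handwheel '[0,0,0.1,0,0,0,0, 0,0,0.2,0,0,0,0]' | egrep 'ee_pos|force: \['; done
```

```text
ee_pos: [0.5392, 0.4097, 0.2273]
force: [0.6, 0.3, 0.5]
ee_pos: [0.5392, 0.4097, 0.2263]
force: [-1.4, -0.8, 4.4]
ee_pos: [0.5394, 0.4097, 0.2237]
force: [-0.2, 0.1, 4.2]
ee_pos: [0.5393, 0.4098, 0.2213]
force: [-0.3, -0.3, 3.2]
ee_pos: [0.5392, 0.4097, 0.2191]
force: [1.0, -0.2, 3.6]
```

```bash
for i in 1 2 3 4 5 6 7; do python3 -m handwheel '[0,0,0.1,0,0,0,0, 0,0,0.2,0,0,0,0]' | egrep 'ee_pos|force: \['; done
```

```text
ee_pos: [0.5393, 0.4097, 0.2175]
force: [-0.5, -0.9, 4.9]
ee_pos: [0.5392, 0.4097, 0.2153]
force: [-0.5, -0.4, 4.4]
ee_pos: [0.5391, 0.4097, 0.2131]
force: [0.4, 0.2, 3.3]
ee_pos: [0.5392, 0.4096, 0.2114]
force: [-0.1, 1.2, 5.0]
ee_pos: [0.5391, 0.4096, 0.2093]
force: [-0.6, -0.3, 4.8]
ee_pos: [0.5391, 0.4097, 0.2079]
force: [-0.9, -0.3, 3.0]
ee_pos: [0.5392, 0.4097, 0.2061]
force: [-0.7, -2.0, 7.1]
```

Run:
```python
from h import *
s=grab_frame("scene");s=cv2.resize(s[215:345,260:360],None,fx=4.6,fy=4.6,interpolation=3);cv2.imwrite("pics/s5.png",s[:,:,::-1]);print(manip.get_state()["t"])
```

```text
16.825
```

View pics/s5.png

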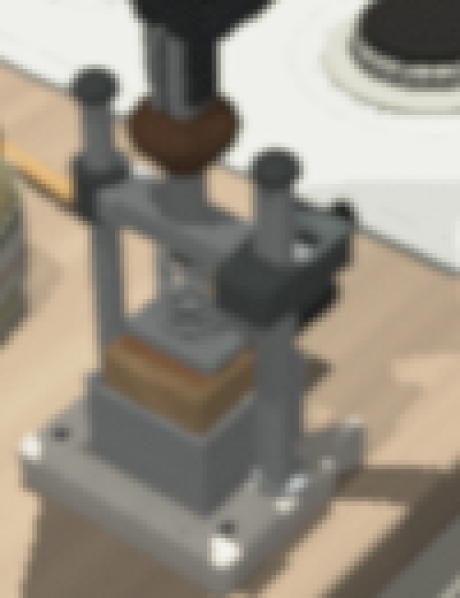

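The foot now hangs at or just above the block (around (190,335)). I'll continue, watching the slope.

```bash
for i in 1 2 3 4 5 6; do python3 -m handwheel '[0,0,0.07,0,0,0,0, 0,0,0.14,0,0,0,0]' | egrep 'ee_pos|force: \['|tr '\n' ' ';echo; done
```

```text
ee_pos: [0.5392, 0.4096, 0.205] force: [-1.8, -1.3, 8.7] 
ee_pos: [0.5392, 0.4097, 0.2037] force: [-2.0, -0.2, 9.4] 
ee_pos: [0.5392, 0.4097, 0.2027] force: [-2.5, -1.7, 10.8] 
ee_pos: [0.5391, 0.4097, 0.2011] force: [-0.8, -1.3, 10.4] 
ee_pos: [0.5392, 0.4097, 0.2003] force: [-2.0, -2.0, 11.6] 
ee_pos: [0.5392, 0.4097, 0.1992] force: [-2.9, -2.5, 12.6]
```

```bash
for i in 1 2 3 4 5 6; do python3 -m handwheel '[0,0,0.06,0,0,0,0, 0,0,0.12,0,0,0,0]' | egrep 'ee_pos|force: \['|tr '\n' ' ';echo; done
python3 - <<'E'
from h import *
cv2.imwrite("pics/s6.png",grab_frame("scene")[:,:,::-1]);s=manip.get_state();print(s["t"],s["ee_pos"],s["force"])
E
```

```text
ee_pos: [0.5392, 0.4097, 0.1979] force: [-3.2, -2.1, 12.5] 
ee_pos: [0.5392, 0.4097, 0.1972] force: [-3.3, -2.2, 13.9] 
ee_pos: [0.5392, 0.4097, 0.1962] force: [-2.7, -2.6, 15.2] 
ee_pos: [0.5392, 0.4097, 0.1949] force: [-3.6, -2.2, 15.1] 
ee_pos: [0.5392, 0.4097, 0.1942] force: [-3.8, -3.0, 17.0] 
ee_pos: [0.5392, 0.4097, 0.1932] force: [-4.0, -2.9, 18.0] 
19.875 [0.53919625 0.40970021 0.19314541] [-3.17556777 -3.81295548 15.73146879]
```

Run:
```python
from h import *
st=np.load("w3.npy")
W=lambda u,v,z:wplane((170+(u+.5)/2.3-.5,(v+.5)/2.3-.5),z,st)
st2=np.load("w2.npy")
for z in(.06,.066,.07,.074,.078,.082,.086):
    a,b,c,d=[W(*p,z) for p in[(172,437),(528,437),(200,135),(503,135)]]
    e,f=[wplane(p,z,st2) for p in[(254,163),(407,163)]]
    print(z,(b-a)[0].round(4),(d-c)[0].round(4),"y",a[1].round(4),c[1].round(4),"len",(c-a)[1].round(4),"w2",np.hypot(*(f-e)[:2]).round(4))
# bar drop from scene: match pawl box
A=cv2.imread("pics/scene0.png",0);B=cv2.imread("pics/s6.png",0);k=8
up=lambda i:cv2.resize(i,None,fx=k,fy=k,interpolation=cv2.INTER_CUBIC)
P=[.4915,.409,.0]
for nm,(x0,x1,y0,y1) in{"pawl":(308,328,262,277),"pawl2":(312,334,255,275),"barL":(282,292,243,258)}.items():
    T=up(A[y0:y1,x0:x1]);S=up(B[y0-3:y1+40,x0-8:x1+8]);r=cv2.matchTemplate(S,T,cv2.TM_CCOEFF_NORMED);_,m,_,l=cv2.minMaxLoc(r);print(nm,m,"dx",l[0]/k-8,"dy",l[1]/k-3)
for D in(.03,.034,.038,.042,.046):print(D,(proj("scene",[.49,.42,.17-D])-proj("scene",[.49,.42,.17])).round(2))
```

```text
0.06 0.0574 0.0579 y 0.2848 0.3473 len 0.0625 w2 0.0574
0.066 0.0547 0.0552 y 0.2826 0.3421 len 0.0595 w2 0.0547
0.07 0.0529 0.0534 y 0.2811 0.3387 len 0.0576 w2 0.0528
0.074 0.0511 0.0516 y 0.2797 0.3353 len 0.0556 w2 0.051
0.078 0.0493 0.0498 y 0.2782 0.3319 len 0.0537 w2 0.0492
0.082 0.0475 0.048 y 0.2768 0.3285 len 0.0517 w2 0.0474
0.086 0.0457 0.0461 y 0.2753 0.3251 len 0.0498 w2 0.0456
pawl 0.5776964426040649 dx -1.75 dy 14.375
pawl2 0.5929446816444397 dx 0.25 dy 14.625
barL 0.669108510017395 dx 1.25 dy 33.25
0.03 [ 0.18 13.76]
0.034 [ 0.2  15.55]
0.038 [ 0.22 17.32]
0.042 [ 0.25 19.09]
0.046 [ 0.27 20.85]
```

Force slope and block height put 20 mm of compression at about TCP z = 0.190. I'll creep down to roughly 0.189.

```bash
for i in 1 2 3; do python3 -m handwheel '[0,0,0.06,0,0,0,0, 0,0,0.12,0,0,0,0, 0,0,0.12,0,0,0,0]' | egrep 'ee_pos|force: \['|tr '\n' ' ';echo; done
```

```text
ee_pos: [0.5392, 0.4097, 0.1919] force: [-3.2, -2.5, 17.2] 
ee_pos: [0.5392, 0.4097, 0.1911] force: [-5.0, -3.0, 16.6] 
ee_pos: [0.5392, 0.4097, 0.1901] force: [-3.9, -2.5, 19.1]
```

```bash
python3 -m handwheel '[0,0,0.06,0,0,0,0, 0,0,0.12,0,0,0,0, 0,0,0.12,0,0,0,0]' | egrep 'ee_pos|force: \['|tr '\n' ' ';echo; for i in 1 2 3 4 5 6 7; do python3 -m handwheel '[0,0,-0.04,0,0,0,0, 0,0,-0.08,0,0,0,0]' | egrep 'ee_pos|force: \['|tr '\n' ' ';echo; done
```

```text
ee_pos: [0.5392, 0.4096, 0.1889] force: [-3.7, -3.5, 18.7] 
ee_pos: [0.5392, 0.4097, 0.1889] force: [-3.6, -1.6, 15.1] 
ee_pos: [0.5392, 0.4097, 0.1891] force: [-2.7, -2.4, 12.4] 
ee_pos: [0.5391, 0.4097, 0.1893] force: [-2.3, -0.8, 11.0] 
ee_pos: [0.5391, 0.4097, 0.1895] force: [-1.0, -1.7, 8.1] 
ee_pos: [0.5391, 0.4097, 0.1897] force: [-0.5, -1.3, 6.0] 
ee_pos: [0.5391, 0.4096, 0.1898] force: [-0.5, -0.7, 4.2] 
ee_pos: [0.539, 0.4096, 0.19] force: [0.1, 0.8, 1.7]
```

The pawl caught within about 1 mm, so the bar is held at roughly z = 0.190, i.e. about 20 mm of compression. Retreating.

```bash
python3 -m handwheel '[0,0,-0.5,0,0,0,0, 0,0,-1.5,0,0,0,0, 0,0,-4,0,0,0,0, 0,0,-8,0,0,0,0, 0,0,-10,0,0,0,0, 0,0,-10,0,0,0,0, 0,0,-10,0,0,0,0]'
python3 - <<'E'
from h import *
B=grab_frame("scene")[:,:,::-1].copy();cv2.imwrite("pics/s7.png",B);A=cv2.imread("pics/scene0.png")
def knob(i):
    h=cv2.cvtColor(i,cv2.COLOR_BGR2HSV)[215:300,285:318];m=((h[...,0]<14)&(h[...,1]>90)&(h[...,2]<150)).astype(np.uint8)
    n,l,s,c=cv2.connectedComponentsWithStats(m);k=1+s[1:,4].argmax();return c[k]+[285,215],s[k]
print(knob(A),knob(B))
for D in(.034,.037,.04):print(D,(proj("scene",[.539,.409,.2-D])-proj("scene",[.539,.409,.2])).round(2))
h=cv2.cvtColor(B,cv2.COLOR_BGR2HSV)[225:330,285:340];m=((h[...,0]<6)|(h[...,0]>174))&(h[...,1]>120)
print(np.argwhere(m)[:20]+[225,285])
E
```

```text
t: 24.0
ee_pos: [0.5388, 0.4093, 0.2895]
tool_rot: [-2.202, -2.24, 0.002]
force: [0.3, 0.2, -0.3]
grip_width: -0.003
finger_force: 0.0
(array([299.13851351, 232.22297297]), array([  3,   9,  23,  19, 296], dtype=int32)) (array([299.62867647, 249.78308824]), array([  4,  27,  22,  18, 272], dtype=int32))
0.034 [ 0.63 15.89]
0.037 [ 0.69 17.26]
0.04 [ 0.74 18.62]
[]
```

Run:
```python
from h import *
s1,s2=np.load("w1.npy"),np.load("w2.npy")
c=lambda u,v:(245+(u+.5)/2.85-.5,55+(v+.5)/2.85-.5)
for n,a,b in[("RL",(177,343),(254,163)),("RR",(343,345),(407,163)),("FL",(180,187),(264,37)),("FR",(336,187),(394,37)),("rimL",(156,375),(246,191)),("rimR",(354,375),(414,191))]:
    A=0;y=0
    for p,d in(wray(c(*a),s1),wray(b,s2)):
        P=np.eye(3)-np.outer(d,d);A=A+P;y=y+P@p
    print(n,np.linalg.solve(A,y).round(4))
im=cv2.imread("pics/w1.png");h=cv2.cvtColor(im,cv2.COLOR_BGR2HSV)[0:80,270:345];m=((h[...,0]<8)|(h[...,0]>172))&(h[...,1]>110)
q=np.argwhere(m)+[0,270];print(len(q),q.mean(0) if len(q) else 0,q[:12].tolist())
```

```text
RL [0.5305 0.2758 0.0814]
RR [0.5828 0.2807 0.0643]
FL [0.5323 0.3329 0.0772]
FR [0.5837 0.3334 0.0741]
rimL [0.5227 0.2762 0.0547]
rimR [0.5869 0.2736 0.0546]
16 [ 42.6875 288.0625] [[38, 289], [39, 289], [40, 289], [41, 289], [42, 289], [43, 286], [43, 287], [43, 288], [43, 289], [44, 286], [44, 287], [44, 288]]
```

```bash
python3 -c "
from h import *
print(manip.job_done())"
```

```text
the job is handed in; nothing more can be done
None
```

The mould is fully home against the stop and released, and the ratchet holds the bar at about 20 mm of spring compression (about 16 N). I worked the 20 mm out from force and bar travel, not by seeing the red tip level with the foot; the job was handed in just after 24 s. One picture I viewed was 934 px wide, over the 800 px limit.

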